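# Nest the measuring cups on the cork mat

## Robot

A 7-joint arm with a two-finger parallel gripper is mounted at the origin on the work surface. World frame = base frame: x ahead of the robot, y to its left, z up, the work surface at z = 0. Lengths are in mm, angles in rad, forces in N, time in s.
With the tool pointing down it reaches from about 425 to 875 mm from the base axis. Payload 8.4 kg.
Tool frame: the origin (TCP) lies on the mounting face of the last link; the fingertips stand 182 mm ahead of it and the grasp point (between the pads) lies 164 mm ahead of it; z points along the fingers, y is the line along which they close (so a half turn about z gives the same grasp; the last joint's range is limited). The gripper opens to 87 mm and grips with 3 to 60 N. Pads are 19 mm wide; open, the fingers measure 117 mm over their backs; the gripper's body (75 mm by 190 mm) begins 51 mm behind the grasp point.
Start: joints at [1.225, 0.333, 0.04, 1.465, -0.013, 1.343, -0.059], TCP at [158.776, -630.288, 404.746] pointing down, gripper open.
Joint ranges: [-2.58, 2.58], [-0.38, 2.09], [-1.3, 1.39], [0.25, 2.4], [-1.5, 4.64], [0.08, 2.09], [-2.65, 2.65]. Speed limits (rad/s): [2.22, 2.22, 2.79, 2.79, 3.14, 3.14, 3.14].

## Interface

Orientations are given as a unit quaternion [w, x, y, z].
In Python, from cell import arm gives the robot as it stands. The module is installed in compiled form; this text tells all that it offers.
- The arm moves only by the tool play_rows, never from a script. Its argument "steps" is a list of rows, each a list of 2 entries, a list of its own where there are three numbers: the shift along the tool's x, y, z scaled (see below), then the turn, a rotation vector about the tool's x, y, z scaled (see below). In form: [[[x, y, z], [ax, ay, az]], ...]. A call has 1 to 8 rows; each row is the pose to reach, as a shift and turn from the pose commanded when the call began, along the tool's axes at that moment; what a row does not reach only later rows make up. The controller multiplies each number of a shift by 100 mm and each number of a turn by 120 degrees. A row lasts 1/10 s, in which the tool goes at most 50 mm and 8.59 degrees, less where a joint would pass 70% of its speed; a pose out of reach is approached as far as the arm can. A call with a number of a shift or a turn outside -1 to 1 is refused whole. A call with a gripper value outside its range is refused whole. "gripper" is the opening, from -1 (shut) to 1 (fully open), set as the call begins (left out, the last holds). The fingers move at their own pace and stop on an object; the grip force is fixed at half the most. Time passes only in rows, so rows that repeat a pose let the fingers close. It gives the time, the measured TCP pose, the force, the opening and the grip force at its end, in the units of the state.
- arm.observe(): the state, without advancing time (a new reading comes with each control period).
- arm.grab_frame(name): name is "scene" or "side" or "wrist"; returns the picture (400x640x3 uint8, red, green, blue); there is no depth.
- arm.camera_model(name): a dict with "camera_matrix" (3x3 intrinsics, pixels), "pose" (4x4, takes a point from camera to world coordinates). Camera axes: x right, y up, looking along -z (the intrinsics and any distortion apply to the point x, -y, -z); pixel columns grow to the right and rows downward; lengths in mm; the calibration is good to about 2 mm. A picture is of the moment at which its call begins: read the wrist's pose just before it. camera_model takes no time and is no camera call; for the wrist camera it gives the pose at the moment of the call.
- arm.close_job(): hands the job in; it is judged then, once.
The state is a dict: "time_s": time; "qpos": joint angles; "qd": joint speeds; "joint_torque": joint torques, N m; "tool_pos": TCP position; "tool_rot": TCP orientation; "ft_force": force on the tool from outside, world axes, zero at the start; "wrist_torque": the same for the moment, N m; "grip_width": finger opening in mm; "grasp_force": force on a finger pad.
Only numpy, scipy, OpenCV 4.12 (cv2) and the standard library are available. Lean on these libraries where they do the work, as an engineer would, in place of code of your own. Each camera call takes 0.05 s, during which the arm holds its last target. There are 200 camera calls.

## Task

Clear up the baking station: stand the largest steel measuring cup on the middle of the round cork mat, then nest the others in it one at a time in order of size, each upright and fully down inside the next larger one, the smallest last. The handles may point any way; leave the shaker, timer and spatula where they are.

Things in the scene. Friction and masses are not known exactly. Their poses are not given: they have to be found in the camera images.
- cup1_mid (a point): Largest (widest) steel measuring cup, 140 g, 100 mm across, 36 tall, wall and floor 3; flat handle along +x, 14 wide, 5 thick, top flush with rim, from wall to 119 from axis (grip across it at 93). Point: on axis, 18 above underside; z up. Starts upright on the counter, z=0.
- cup2_mid (a point): Second largest steel measuring cup, 110 g, 80 mm across, 45 tall, wall and floor 3; flat handle along +x, 14 wide, 5 thick, top flush with rim, from wall to 109 from axis (grip across it at 83). Point: on axis, 22.5 above underside; z up. Starts upright on the counter, z=0. Seated in the next larger: 7 mm play all round, point 7.5 above that cup's point, handle 12 above its handle.
- cup3_mid (a point): Third largest steel measuring cup, 80 g, 60 mm across, 54 tall, wall and floor 3; flat handle along +x, 14 wide, 5 thick, top flush with rim, from wall to 99 from axis (grip across it at 73). Point: on axis, 27 above underside; z up. Starts upright on the counter, z=0. Seated in the next larger: 7 mm play all round, point 7.5 above that cup's point, handle 12 above its handle.
- cup4_mid (a point): Smallest (narrowest) steel measuring cup, 60 g, 40 mm across, 63 tall, wall and floor 3; flat handle along +x, 14 wide, 5 thick, top flush with rim, from wall to 89 from axis (grip across it at 63). Point: on axis, 31.5 above underside; z up. Starts upright on the counter, z=0. Seated in the next larger: 7 mm play all round, point 7.5 above that cup's point, handle 12 above its handle.
- mat_top (a point): Round cork mat, 130 mm across, 8 mm thick, fixed flat on the counter. This point is the centre of its upper face; z is up.
- shaker_mid (a point): Bystander: a glass shaker with steel cap, 42 mm across, 68 mm tall, loose, standing on the near part of the counter. The point is on its axis, half-way up.
- timer_mid (a point): Bystander: a round white kitchen timer, 52 mm across, 44 mm tall, loose, standing on the near part of the counter. The point is on its axis, half-way up.
- spatula_grip (a point): Bystander: a loose spatula 250 mm long lying flat on the counter beyond the cups. The point is on its handle.
There are look-alikes about, which are no part of the job. Leave any turquoise look-alike of the part that bears cup4_mid alone. Leave any green look-alike of the part that bears cup2_mid alone.

How it is judged (in metres and radians):
On the way, in this order (a step that is already met when the one before it is completed fails the run):
1. the largest cup stands on the cork mat, let go (horizontal distance between cup1_mid and mat_top below 0.016 m and z of cup1_mid in the frame of mat_top between 0.015 and 0.021 m and angle between cup1_mid's own z axis and vertical below 0.1 rad and contact force between the fingers and cup1 below 0.1 N), for 0.2 s.
2. the second largest cup sits upright on the floor of the largest (widest) one, let go (horizontal distance between cup2_mid and cup1_mid below 0.01 m and z of cup2_mid in the frame of cup1_mid between 0.0045 and 0.0105 m and angle between cup2_mid's own z axis and vertical below 0.1 rad and contact force between the fingers and cup2 below 0.1 N), for 0.2 s.
3. the third largest cup sits upright on the floor of the second largest one, let go (horizontal distance between cup3_mid and cup2_mid below 0.01 m and z of cup3_mid in the frame of cup2_mid between 0.0045 and 0.0105 m and angle between cup3_mid's own z axis and vertical below 0.1 rad and contact force between the fingers and cup3 below 0.1 N), for 0.2 s.
4. the smallest (narrowest) cup sits upright on the floor of the third largest one, let go (horizontal distance between cup4_mid and cup3_mid below 0.01 m and z of cup4_mid in the frame of cup3_mid between 0.0045 and 0.0105 m and angle between cup4_mid's own z axis and vertical below 0.1 rad and contact force between the fingers and cup4 below 0.1 N), for 0.2 s.
At the end, for the whole second after the job is handed in: The largest cup stands upright on the cork mat within 16 mm of its centre; the second, third and smallest cups each stand upright (within 0.1 rad) on the floor of the next larger one (within 3 mm of fully seated, within 10 mm of its axis); all let go and at rest (all of step 1 and all of step 2 and all of step 3 and all of step 4 and linear speed of each of cup1, cup2, cup3, cup4 below 0.02 m/s); the robot touches nothing.
It fails at once if the shaker is pushed more than 40 mm from its place (distance of shaker_mid from where it was at the start of the episode above 0.04 m).
It fails at once if the timer is pushed more than 40 mm from its place (distance of timer_mid from where it was at the start of the episode above 0.04 m).
It fails at once if the spatula is pushed more than 40 mm from its place (distance of spatula_grip from where it was at the start of the episode above 0.04 m).
It also fails if it takes over 128 s, if anything falls off the work surface, if the arm or the gripper's body presses on something with over 40 N, if the wrist force passes 120 N, or if a joint passes its speed limit or range.

## Working session

There is one attempt and no reset: what is moved stays moved. The work goes in short steps, Python scripts to look and compute and a tool call to move; the robot and the scene stay as the last step left them, time stands still between calls to the robot, and variables do not carry over. Pictures are saved under pics/ and viewed, at most 14 in all, crops included, and the job is handed in when it is done.

Besides the shell and the picture viewer there is one more tool, called after "Emit:" as name([rows], argument=value, ...), one row to a line, values as JSON. play_rows: Moves the arm, as the interface text tells. Shifts and turns lie within -1 to 1; 1 stands for 100 mm of shift or 120 degrees of turn. Its arguments: {"type":"object","properties":{"steps":{"type":"array"},"gripper":{"type":"number"}},"required":["steps"]}

```bash
mkdir -p pics
python3 - <<'E'
from cell import arm
import cv2,numpy as np
for n in("scene","side"):
    f=arm.grab_frame(n);cv2.imwrite(f"pics/{n}0.png",f[:,:,::-1])
    m=arm.camera_model(n);print(n,np.round(m["camera_matrix"],1).tolist(),np.round(m["pose"],3).tolist(),[k for k in m])
print(arm.observe())
E
```

```text
scene [[393.8, 0.0, 322.2], [0.0, 393.8, 199.4], [0.0, 0.0, 1.0]] [[0.73, -0.514, 0.451, 933.363], [0.683, 0.543, -0.488, -502.679], [0.006, 0.664, 0.747, 826.434], [0.0, 0.0, 0.0, 1.0]] ['camera_matrix', 'pose']
side [[446.0, 0.0, 313.8], [0.0, 446.0, 206.2], [0.0, 0.0, 1.0]] [[-0.827, 0.404, -0.39, 99.347], [-0.562, -0.582, 0.588, 593.819], [0.011, 0.706, 0.708, 772.026], [0.0, 0.0, 0.0, 1.0]] ['camera_matrix', 'pose']
{'time_s': 0.1, 'qpos': array([ 1.22483995,  0.33385507,  0.03987803,  1.46618214, -0.01339861,
        1.34331511, -0.05850209]), 'qd': array([-0.00044129, -0.00446699,  0.0010552 , -0.00312051,  0.00125913,
       -0.00078789,  0.00050377]), 'joint_torque': array([ 5.16696877e-03, -6.57810473e+01,  1.34081628e+00, -4.04708576e+01,
       -5.95203624e-02,  4.10147477e-02,  1.30780377e-04]), 'tool_pos': array([ 158.71916013, -630.15907393,  403.9388424 ]), 'tool_rot': array([-7.33086732e-04,  9.92399628e-01,  1.23054544e-01, -1.42727975e-04]), 'ft_force': array([-0.11733279,  0.12039807, -0.23068799]), 'wrist_torque': array([ 0.02528004, -0.01736705, -0.00204544]), 'grasp_force': 0.0, 'grip_width': 87.02808544172399}
```

View pics/scene0.png

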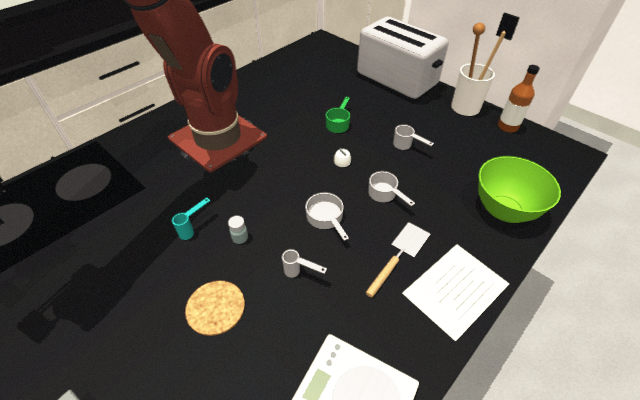

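View pics/side0.png

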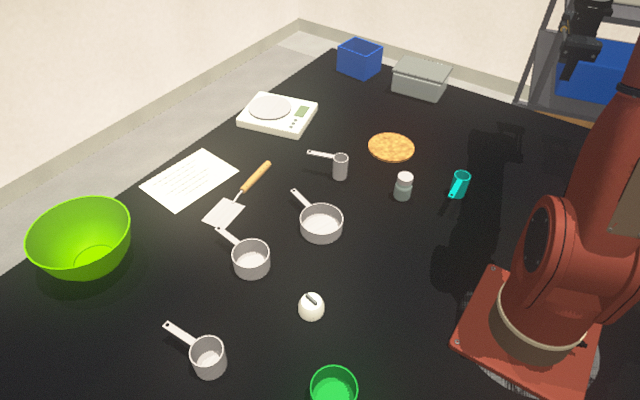

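The scene view shows cup1 with its rim at (325,207), cup2 at (383,183), cup3 at (403,132), cup4 at (291,256), and the mat at (215,307). The side view shows them at (321,217), (251,254), (207,352), (340,157) and (391,147). The turquoise and green cups are the look-alikes.

```bash
cat > h.py <<'E'
import numpy as np,cv2
from cell import arm
def bp(m,u,v,z):
    K=m["camera_matrix"];T=np.array(m["pose"]);d=np.linalg.inv(K)@[u,v,1];d=T[:3,:3]@(d*[1,-1,-1])
    return (T[:3,3]+d*(z-T[2,3])/d[2])[:2]
def proj(m,P):
    T=np.array(m["pose"]);p=(np.atleast_2d(P)-T[:3,3])@T[:3,:3]*[1,-1,-1];q=p@np.array(m["camera_matrix"]).T
    return q[:,:2]/q[:,2:]
E
python3 - <<'E'
from h import *
S=dict(c1=(325,206,36),h1=(346,238,36),c2=(383,183,45),h2=(412,204,45),c3=(404,132,54),h3=(432,143,54),c4=(291,256,63),h4=(326,270,63),mat=(215,307,8),shk=(238,222,68),tim=(343,155,40),teal=(182,220,63))
D=dict(c1=(321,218,36),h1=(294,191,36),c2=(251,253,45),h2=(218,229,45),c3=(207,350,54),h3=(166,324,54),c4=(341,157,63),h4=(308,152,63),mat=(391,147,8),shk=(404,176,68),tim=(312,303,40),teal=(460,175,63))
a,b=arm.camera_model("scene"),arm.camera_model("side")
for k in S:print(k,bp(a,*S[k]).round(),bp(b,*D[k]).round())
for k in"1234":
  c,h=bp(a,*S["c"+k]),bp(a,*S["h"+k]);print(k,np.linalg.norm(h-c).round(),np.degrees(np.arctan2(*(h-c)[::-1])).round())
m=arm.camera_model("wrist");print(np.round(m["camera_matrix"],1).tolist(),np.round(m["pose"],3).tolist())
E
```

```text
c1 [478.   1.] [470.   4.]
h1 [587. -40.] [573. -33.]
c2 [543. 167.] [530. 178.]
h2 [645. 158.] [632. 167.]
c3 [461. 380.] [450. 390.]
h3 [552. 395.] [545. 395.]
c4 [ 540. -181.] [ 532. -179.]
h4 [ 623. -153.] [ 612. -148.]
mat [ 485. -368.] [ 474. -357.]
shk [ 377. -203.] [ 367. -199.]
tim [383. 182.] [359. 203.]
teal [ 268. -292.] [ 259. -286.]
1 116.0 -21.0
2 103.0 -5.0
3 93.0 9.0
4 88.0 18.0
[[309.4, 0.0, 317.7], [0.0, 309.4, 207.8], [0.0, 0.0, 1.0]] [[0.245, 0.926, 0.286, 236.785], [-0.969, 0.235, 0.071, -610.561], [-0.001, -0.294, 0.956, 382.879], [0.0, 0.0, 0.0, 1.0]]
```

Emit:
play_rows([
  [[0.3,-0.27,0],[0,0,0]],
  [[0.6,-0.54,0],[0,0,0]],
  [[0.9,-0.81,0],[0,0,0]],
], gripper=0)

```text
time_s: 0.4
tool_pos: [226.8, -528.5, 404.1]
tool_rot: [-0.0, 0.992, 0.123, -0.0]
ft_force: [0.5, -0.2, -1.1]
grip_width: 70.8
grasp_force: 0.0
```

Emit:
play_rows([
  [[0.3,-0.27,0],[0,0,0]],
  [[0.6,-0.54,0],[0,0,0]],
  [[0.9,-0.81,0],[0,0,0]],
])

```text
time_s: 0.7
tool_pos: [294.4, -427.6, 404.5]
tool_rot: [-0.0, 0.992, 0.123, -0.0]
ft_force: [1.5, -0.1, 0.2]
grip_width: 48.3
grasp_force: 0.0
```

Emit:
play_rows([
  [[0.3,-0.27,0],[0,0,0]],
  [[0.6,-0.54,0],[0,0,0]],
  [[0.9,-0.81,0],[0,0,0]],
])

```text
time_s: 1.0
tool_pos: [361.8, -327.1, 404.6]
tool_rot: [-0.0, 0.992, 0.123, -0.0]
ft_force: [1.3, -0.5, 0.9]
grip_width: 43.9
grasp_force: 0.0
```

Emit:
play_rows([
  [[0.3,-0.27,0],[0,0,0]],
  [[0.6,-0.54,0],[0,0,0]],
  [[0.9,-0.81,0],[0,0,0]],
])

```text
time_s: 1.3
tool_pos: [429.2, -226.6, 404.6]
tool_rot: [-0.0, 0.992, 0.123, -0.0]
ft_force: [-0.3, -0.2, 0.6]
grip_width: 43.5
grasp_force: 0.0
```

Emit:
play_rows([
  [[0.3,-0.27,0],[0,0,0]],
  [[0.6,-0.54,0],[0,0,0]],
  [[0.9,-0.81,0],[0,0,0]],
])

```text
time_s: 1.6
tool_pos: [496.7, -126.2, 404.6]
tool_rot: [0.0, 0.992, 0.123, -0.0]
ft_force: [0.9, -1.4, 0.6]
grip_width: 43.3
grasp_force: 0.0
```

Emit:
play_rows([
  [[0.3,-0.27,0.1],[0,0,0.07]],
  [[0.6,-0.54,0.2],[0,0,0.14]],
  [[0.86,-0.79,0.3],[0,0,0.21]],
  [[0.86,-0.79,0.4],[0,0,0.285]],
  [[0.86,-0.79,0.4],[0,0,0.285]],
  [[0.86,-0.79,0.4],[0,0,0.285]],
])

```text
time_s: 2.2
tool_pos: [560.2, -29.7, 364.0]
tool_rot: [-0.0, 0.985, -0.174, -0.001]
ft_force: [0.1, 0.1, 0.2]
grip_width: 43.5
grasp_force: 0.0
```

Run:
```python
from h import *
o=arm.observe();print(o["time_s"],o["tool_pos"],o["tool_rot"],o["ft_force"],o["grip_width"])
m=arm.camera_model("wrist");f=arm.grab_frame("wrist");cv2.imwrite("pics/w1.png",f[:,:,::-1]);print(m["pose"][:3,3])
```

```text
2.2 [560.21291567 -29.69250105 363.95625925] [-8.32889136e-06  9.84751690e-01 -1.73963997e-01 -7.97894908e-04] [0.08718799 0.10157643 0.24780809] 43.519012395670096
[635.78919895 -57.62487298 342.78693017]
```

View pics/w1.png

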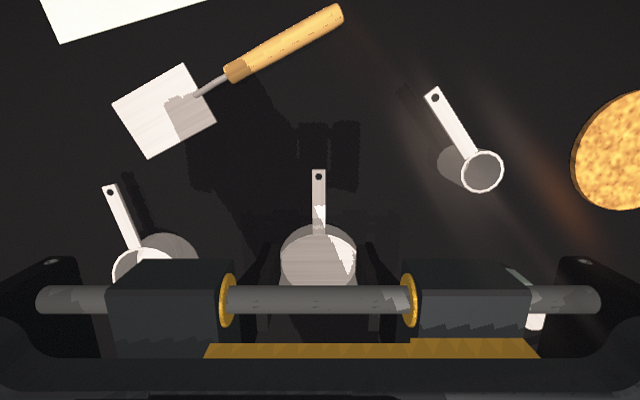

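The wrist view shows the cup1 handle almost vertical, from (319,169) to (318,230), with the cup partly hidden by the gripper. Cup4's rim is at (482,171) with its handle end at (432,90).

Run:
```python
from h import *
m=arm.camera_model("wrist")
def pr(n,L,a,b,z):
  e=bp(m,*a,z);c=bp(m,*b,z);d=(e-c)/np.linalg.norm(e-c);print(n,"end",e.round(1),"in",c.round(1),np.linalg.norm(e-c).round(1),"yaw",np.degrees(np.arctan2(d[1],d[0])).round(1),"axis from end",(e-L*d).round(1))
pr("c1",119,(319,169),(318,230),36)
pr("c4",89,(432,87),(482,171),63)
# refine col centre of handle 1
g=cv2.cvtColor(cv2.imread("pics/w1.png"),6)
for r in(170,172,180,190,200,210,220):
  x=np.where(g[r,300:340]>90)[0];print(r,x.min()+300,x.max()+300) if len(x) else print(r)
```

```text
c1 end [584.5 -40.9] in [523.4 -17.8] 65.3 yaw -20.8 axis from end [473.2   1.3]
c4 end [ 622.2 -156.1] in [ 536.4 -182. ] 89.6 yaw 16.8 axis from end [ 537.  -181.8]
170 312 325
172 312 325
180 312 325
190 312 325
200 312 325
210 312 325
220 312 325
```

Emit:
play_rows([
  [[0,0.01,0.3],[0,0,0]],
  [[0,0.015,0.6],[0,0,0]],
  [[0,0.015,0.9],[0,0,0]],
])

```text
time_s: 2.55
tool_pos: [559.7, -32.0, 274.3]
tool_rot: [0.0, 0.985, -0.174, 0.001]
ft_force: [1.0, -1.3, -0.1]
grip_width: 43.7
grasp_force: 0.0
```

Emit:
play_rows([
  [[0,0,0.25],[0,0,0]],
  [[0,0,0.5],[0,0,0]],
  [[0,0,0.7],[0,0,0]],
  [[0,0,0.76],[0,0,0]],
  [[0,0,0.76],[0,0,0]],
])

```text
time_s: 3.05
tool_pos: [559.6, -31.7, 198.4]
tool_rot: [-0.0, 0.985, -0.174, -0.001]
ft_force: [0.7, 0.5, 0.6]
grip_width: 43.9
grasp_force: 0.0
```

Emit:
play_rows([
  [[0,0,0],[0,0,0]],
  [[0,0,0],[0,0,0]],
  [[0,0,0],[0,0,0]],
  [[0,0,0],[0,0,0]],
  [[0,0,0],[0,0,0]],
  [[0,0,0],[0,0,0]],
], gripper=-1)

```text
time_s: 3.65
tool_pos: [560.0, -31.4, 199.1]
tool_rot: [-0.0, 0.985, -0.174, 0.0]
ft_force: [0.5, 0.2, 2.6]
grip_width: 13.6
grasp_force: 30.0
```

Emit:
play_rows([
  [[0,0,-0.05],[0,0,0]],
  [[0,0,-0.1],[0,0,0]],
  [[0,0,-0.2],[0,0,0]],
  [[0,0,-0.3],[0,0,0]],
  [[0,0,-0.3],[0,0,0]],
])

```text
time_s: 4.15
tool_pos: [560.5, -31.4, 230.8]
tool_rot: [-0.0, 0.985, -0.174, 0.001]
ft_force: [-0.0, 0.6, -0.8]
grip_width: 13.6
grasp_force: 30.0
```

Run:
```python
from h import *
o=arm.observe();print(o["time_s"],o["tool_pos"],o["ft_force"],o["wrist_torque"],o["grip_width"],o["grasp_force"])
a=arm.grab_frame("scene")[120:330,150:430];b=arm.grab_frame("side")[110:270,230:510]
v=np.vstack([a,b]);cv2.imwrite("pics/g1.png",cv2.resize(v,None,fx=1.6,fy=1.6,interpolation=2)[:,:,::-1])
```

```text
4.15 [560.50389446 -31.37018705 230.77006332] [-0.02415006  0.55201171 -0.77238405] [ 0.06348189 -0.09280516  0.02666235] 13.592644372041654 29.998285174369812
```

View pics/g1.png

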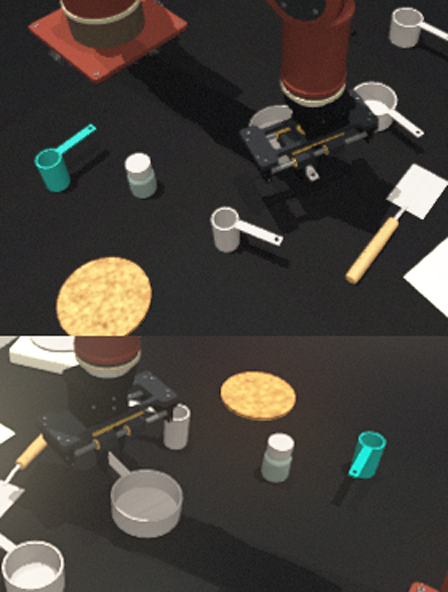

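The scene and side crops show cup1 lifted by its handle and level. Next I raise it and move part way to look at the mat.

Emit:
play_rows([
  [[0,0,-0.2],[0,0,0]],
  [[0,0,-0.4],[0,0,0]],
  [[0,0,-0.6],[0,0,0]],
  [[0,0,-0.8],[0,0,0]],
  [[0,0,-0.9],[0,0,0]],
])

```text
time_s: 4.75
tool_pos: [560.0, -31.4, 320.1]
tool_rot: [-0.0, 0.985, -0.174, 0.001]
ft_force: [-0.1, 0.7, -1.1]
grip_width: 13.6
grasp_force: 30.0
```

Emit:
play_rows([
  [[0.06,0.17,0],[0,0,0]],
  [[0.12,0.35,0],[0,0,0]],
  [[0.19,0.53,0],[0,0,0]],
  [[0.25,0.7,0],[0,0,0]],
])

```text
time_s: 5.15
tool_pos: [559.0, -106.7, 318.0]
tool_rot: [0.0, 0.985, -0.174, -0.001]
ft_force: [1.1, -0.0, -1.6]
grip_width: 13.2
grasp_force: 30.0
```

Emit:
play_rows([
  [[0.06,0.17,0],[0,0,0]],
  [[0.12,0.35,0],[0,0,0]],
  [[0.19,0.53,0],[0,0,0]],
  [[0.25,0.7,0],[0,0,0]],
  [[0.25,0.7,0],[0,0,0]],
  [[0.25,0.7,0],[0,0,0]],
])

```text
time_s: 5.75
tool_pos: [558.6, -179.9, 318.0]
tool_rot: [-0.0, 0.985, -0.174, -0.001]
ft_force: [0.7, 1.2, -1.3]
grip_width: 13.5
grasp_force: 30.0
```

Run:
```python
from h import *
o=arm.observe();print(o["time_s"],o["tool_pos"],o["tool_rot"])
m=arm.camera_model("wrist");f=arm.grab_frame("wrist")[:,:,::-1].copy();cv2.imwrite("pics/w2.png",f)
h=cv2.cvtColor(f,cv2.COLOR_BGR2HSV);k=cv2.inRange(h,(8,90,100),(30,255,255))
k=cv2.morphologyEx(k,cv2.MORPH_CLOSE,np.ones((7,7)))
n,l,s,c=cv2.connectedComponentsWithStats(k)
for i in range(1,n):
  if s[i,4]>1500:
    ct=max(cv2.findContours((l==i).astype(np.uint8),0,1)[0],key=len)[:,0]
    print(s[i],"box")
    from scipy.optimize import least_squares
    ct=ct[(ct[:,0]>2)&(ct[:,0]<637)&(ct[:,1]>2)&(ct[:,1]<397)]
    P=np.array([bp(m,*p,8) for p in ct]);r=least_squares(lambda q:np.hypot(*(P-q[:2]).T)-q[2],[*P.mean(0),65],loss="soft_l1");print(r.x,np.std(r.fun))
```

```text
5.75 [ 558.56107414 -179.9365361   318.03132915] [-2.91871181e-04  9.84661444e-01 -1.74474815e-01 -5.41646793e-04]
[  52   54  131   85 3588] box
[512.26421229 -64.72574594 204.38395369] 9.778051141243807
[  438   131   155   158 16751] box
[ 476.33769676 -356.87336136   73.86434134] 8.852227097315028
[ 141  338  337   20 5464] box
[1675884.42081458 -596748.09992411 1778554.73098409] 10.920672426375855
```

View pics/w2.png

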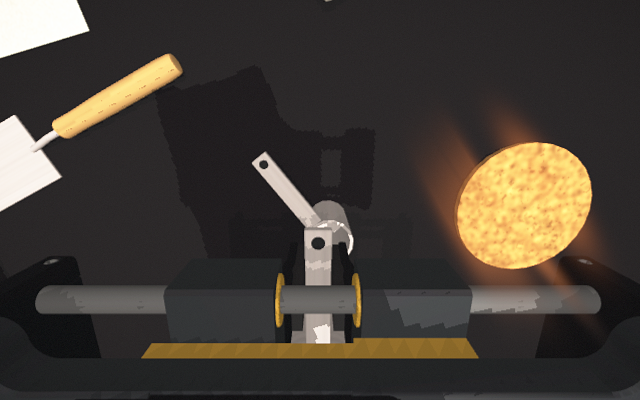

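The wrist view shows the mat at about (525,206). My mask caught the glow around it, so I'll tighten the mask and redo the fit.

Run:
```python
from h import *
from scipy.optimize import least_squares
f=cv2.imread("pics/w2.png");m=arm.camera_model("wrist")
for t in(150,180,200):
  k=(f[:,:,2]>t).astype(np.uint8);k[:,:430]=0;k[:125]=0;k[280:]=0;k=cv2.morphologyEx(k,cv2.MORPH_CLOSE,np.ones((5,5)))
  ct=cv2.convexHull(max(cv2.findContours(k,0,1)[0],key=cv2.contourArea))[:,0]
  P=np.array([bp(m,*p,8) for p in ct]);r=least_squares(lambda q:np.hypot(*(P-q[:2]).T)-q[2],[*P.mean(0),65],loss="soft_l1");print(r.x,np.std(r.fun),cv2.boundingRect(ct))
```

```text
[ 481.1193849  -364.29134263   65.419259  ] 0.7319263012368112 (455, 142, 137, 127)
[ 480.50357146 -365.27794349   64.5677641 ] 0.15617110198697626 (457, 142, 135, 127)
[ 480.51544199 -365.30901113   64.43393119] 0.17965853560166414 (457, 142, 135, 127)
```

Emit:
play_rows([
  [[-0.02,0.16,0],[0,0,0.06]],
  [[-0.05,0.32,0],[0,0,0.12]],
  [[-0.07,0.48,0],[0,0,0.18]],
  [[-0.09,0.64,0],[0,0,0.24]],
  [[-0.12,0.8,0],[0,0,0.3]],
  [[-0.14,0.955,0],[0,0,0.36]],
  [[-0.14,0.955,0],[0,0,0.416]],
  [[-0.14,0.955,0],[0,0,0.416]],
])

```text
time_s: 6.6
tool_pos: [512.9, -264.1, 318.6]
tool_rot: [-0.0, 0.819, -0.574, -0.0]
ft_force: [-0.1, 0.0, -1.2]
grip_width: 13.1
grasp_force: 30.0
```

Emit:
play_rows([
  [[0.22,0.08,0],[0,0,0]],
  [[0.44,0.16,0],[0,0,0]],
  [[0.66,0.24,0],[0,0,0]],
  [[0.88,0.32,0],[0,0,0]],
])

```text
time_s: 7.0
tool_pos: [513.6, -358.1, 318.7]
tool_rot: [-0.0, 0.821, -0.571, -0.0]
ft_force: [-0.2, -0.7, -1.8]
grip_width: 13.4
grasp_force: 30.0
```

Emit:
play_rows([
  [[0.22,0.08,0],[0,0,0]],
  [[0.44,0.16,0],[0,0,0]],
  [[0.66,0.24,0],[0,0,0]],
  [[0.88,0.32,0],[0,0,0]],
  [[0.88,0.32,0],[0,0,0]],
  [[0.88,0.32,0],[0,0,0]],
])

```text
time_s: 7.6
tool_pos: [513.5, -451.4, 318.3]
tool_rot: [-0.0, 0.82, -0.572, -0.0]
ft_force: [-0.5, 0.8, -1.7]
grip_width: 13.0
grasp_force: 30.0
```

Emit:
play_rows([
  [[0,0,0.2],[0,0,0]],
  [[0,0,0.4],[0,0,0]],
  [[0,0,0.6],[0,0,0]],
  [[0,0,0.8],[0,0,0]],
  [[0,0,0.9],[0,0,0]],
  [[0,0,0.9],[0,0,0]],
])

```text
time_s: 8.2
tool_pos: [513.2, -450.6, 227.3]
tool_rot: [-0.0, 0.82, -0.572, -0.001]
ft_force: [-0.3, -0.1, -1.5]
grip_width: 13.1
grasp_force: 30.0
```

Emit:
play_rows([
  [[0,0.01,0.06],[0,0,0]],
  [[0,0.01,0.12],[0,0,0]],
  [[0,0.01,0.17],[0,0,0]],
  [[0,0.01,0.195],[0,0,0]],
  [[0,0.01,0.195],[0,0,0]],
  [[0,0.01,0.195],[0,0,0]],
])

```text
time_s: 8.8
tool_pos: [512.1, -452.6, 209.4]
tool_rot: [-0.0, 0.819, -0.573, 0.0]
ft_force: [-0.2, 0.7, -0.9]
grip_width: 13.2
grasp_force: 30.0
```

Emit:
play_rows([
  [[0,0,0],[0,0,0]],
  [[0,0,0],[0,0,0]],
  [[0,0,0],[0,0,0]],
  [[0,0,0],[0,0,0]],
  [[0,0,0],[0,0,0]],
  [[0,0,0],[0,0,0]],
  [[0,0,0],[0,0,0]],
], gripper=-0.1)

```text
time_s: 9.5
tool_pos: [512.0, -452.6, 209.2]
tool_rot: [-0.0, 0.819, -0.573, -0.0]
ft_force: [0.1, 0.5, -0.1]
grip_width: 38.9
grasp_force: 0.0
```

Emit:
play_rows([
  [[0,0,-0.2],[0,0,0]],
  [[0,0,-0.5],[0,0,0]],
  [[0,0,-0.75],[0,0,0]],
  [[0,0,-1],[0,0,0]],
])

```text
time_s: 9.9
tool_pos: [512.0, -452.6, 310.4]
tool_rot: [-0.0, 0.819, -0.573, 0.0]
ft_force: [0.3, -0.6, 0.2]
grip_width: 39.4
grasp_force: 0.0
```

Emit:
play_rows([
  [[0.3,0,-0.15],[0,0,0]],
  [[0.6,0,-0.3],[0,0,0]],
  [[0.9,0,-0.45],[0,0,0]],
  [[0.9,0,-0.5],[0,0,0]],
  [[0.9,0,-0.5],[0,0,0]],
])

```text
time_s: 10.4
tool_pos: [542.9, -537.5, 359.6]
tool_rot: [-0.0, 0.819, -0.574, 0.0]
ft_force: [-0.8, 0.1, -0.1]
grip_width: 39.2
grasp_force: 0.0
```

Run:
```python
from h import *
o=arm.observe();print(o["time_s"],o["tool_pos"],o["tool_rot"])
cv2.imwrite("pics/w3.png",arm.grab_frame("wrist")[:,:,::-1])
a=arm.grab_frame("scene");b=arm.grab_frame("side")
cv2.imwrite("pics/s1.png",a[:,:,::-1]);cv2.imwrite("pics/d1.png",b[:,:,::-1])
v=np.hstack([a[200:400,100:400],b[80:280,250:550]]);cv2.imwrite("pics/p1.png",cv2.resize(v,None,fx=1.33,fy=1.33)[:,:,::-1])
```

```text
10.4 [ 542.9142824  -537.52864157  359.59019737] [-8.36154233e-05  8.19072719e-01 -5.73689580e-01  3.74678096e-04]
```

View pics/p1.png

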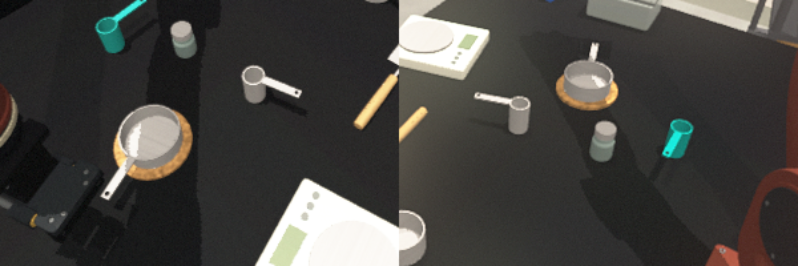

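Cup1 stands centred on the mat with its handle pointing towards -y. Now on to cup2.

Emit:
play_rows([
  [[-0.3,-0.14,0],[0,0,-0.07]],
  [[-0.6,-0.28,0],[0,0,-0.14]],
  [[-0.95,-0.42,0],[0,0,-0.208]],
  [[-0.95,-0.42,0],[0,0,-0.208]],
])

```text
time_s: 10.95
tool_pos: [551.8, -426.5, 359.5]
tool_rot: [-0.002, 0.926, -0.377, -0.0]
ft_force: [0.7, 0.6, 0.3]
grip_width: 39.2
grasp_force: 0.0
```

Emit:
play_rows([
  [[-0.25,-0.31,0],[0,0,0]],
  [[-0.5,-0.62,0],[0,0,0]],
  [[-0.75,-0.94,0],[0,0,0]],
])

```text
time_s: 11.25
tool_pos: [562.7, -312.3, 358.9]
tool_rot: [0.0, 0.924, -0.383, -0.0]
ft_force: [1.6, 0.9, 0.5]
grip_width: 39.0
grasp_force: 0.0
```

Emit:
play_rows([
  [[-0.25,-0.31,0],[0,0,0]],
  [[-0.5,-0.62,0],[0,0,0]],
  [[-0.75,-0.94,0],[0,0,0]],
])

```text
time_s: 11.55
tool_pos: [576.1, -192.6, 359.1]
tool_rot: [0.0, 0.924, -0.383, -0.0]
ft_force: [-0.1, 0.9, -1.0]
grip_width: 39.4
grasp_force: 0.0
```

Emit:
play_rows([
  [[-0.25,-0.31,0],[0,0,0]],
  [[-0.5,-0.62,0],[0,0,0]],
  [[-0.75,-0.94,0],[0,0,0]],
])

```text
time_s: 11.85
tool_pos: [589.5, -73.2, 359.2]
tool_rot: [0.0, 0.924, -0.383, -0.0]
ft_force: [0.6, 0.3, 0.5]
grip_width: 39.4
grasp_force: 0.0
```

Emit:
play_rows([
  [[-0.25,-0.31,0],[0,0,0]],
  [[-0.5,-0.62,0],[0,0,0]],
  [[-0.75,-0.94,0],[0,0,0]],
])

```text
time_s: 12.15
tool_pos: [603.0, 46.1, 359.1]
tool_rot: [0.0, 0.924, -0.383, -0.0]
ft_force: [1.0, -0.9, 0.4]
grip_width: 39.2
grasp_force: 0.0
```

Emit:
play_rows([
  [[-0.25,-0.31,0],[0,0,-0.07]],
  [[-0.5,-0.62,0],[0,0,-0.14]],
  [[-0.75,-0.94,0],[0,0,-0.21]],
  [[-0.75,-0.94,0],[0,0,-0.28]],
  [[-0.75,-0.94,0],[0,0,-0.33]],
  [[-0.75,-0.94,0],[0,0,-0.33]],
  [[-0.75,-0.94,0],[0,0,-0.33]],
])

```text
time_s: 12.85
tool_pos: [616.8, 163.8, 359.0]
tool_rot: [0.0, 0.999, -0.049, -0.0]
ft_force: [0.3, 0.0, 0.5]
grip_width: 39.1
grasp_force: 0.0
```

Run:
```python
from h import *
o=arm.observe();print(o["time_s"],o["tool_pos"],o["tool_rot"])
cv2.imwrite("pics/w4.png",arm.grab_frame("wrist")[:,:,::-1])
```

```text
12.85 [616.83751271 163.75457238 359.04134619] [ 1.73615076e-04  9.98792922e-01 -4.91185896e-02 -1.81647399e-04]
```

View pics/w4.png

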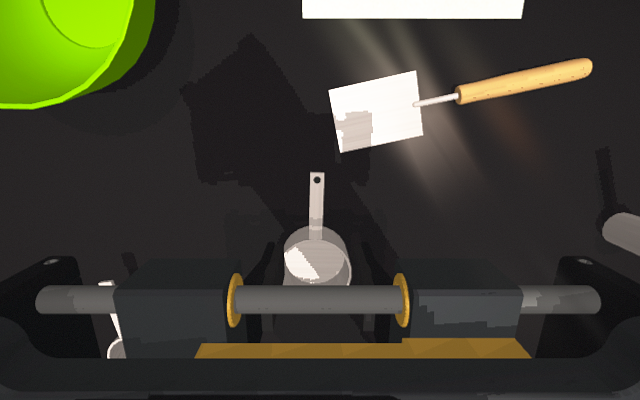

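The wrist view shows the cup2 handle from (317,172) to (315,235), nearly vertical and below the gripper axis.

```bash
cat >> h.py <<'E'
def handle(f,box,zr,L,grip,thr=90):
    x0,x1,y0,y1=box;g=cv2.cvtColor(f,cv2.COLOR_BGR2GRAY);m=arm.camera_model("wrist");o=arm.observe()
    rows=[(r,np.where(g[r,x0:x1]>thr)[0]) for r in range(y0,y1)]
    pts=[(x0+(x.min()+x.max()+0)/2,r,np.ptp(x)+1) for r,x in rows if len(x)>5]
    P=np.array([bp(m,u,v,zr) for u,v,w in pts]);top=pts[0];w=[p[2] for p in pts]
    c,s=np.polyfit([p[1] for p in pts],[p[0] for p in pts],1)[::-1]
    v0=pts[0][1];e=bp(m,c+s*v0,v0,zr);b=bp(m,c+s*pts[-1][1],pts[-1][1],zr)
    d=(e-b)/np.linalg.norm(e-b);G=e-(L-grip)*d
    q=o["tool_rot"];yaw=2*np.arctan2(q[2],q[1]);hy=np.arctan2(d[1],d[0]);D=G-o["tool_pos"][:2]
    tx=[np.cos(yaw),np.sin(yaw)];ty=[np.sin(yaw),-np.cos(yaw)]
    print("end",e.round(1),"top row",v0,"width px",w[:2],w[-2:],"hyaw",np.degrees(hy).round(2),"toolyaw",np.degrees(yaw).round(2),"axis",(e-L*d).round(1),"grip",G.round(1),"shift tool x,y",np.round([D@tx,D@ty],1))
E
python3 - <<'E'
from h import *
handle(cv2.imread("pics/w1.png"),(300,340,160,218),36,119,93)
handle(cv2.imread("pics/w4.png"),(295,345,160,225),45,109,83)
E
```

```text
end [644.2 159.6] top row 169 width px [np.int64(13), np.int64(14)] [np.int64(14), np.int64(14)] hyaw -5.45 toolyaw -5.63 axis [525.7 170.9] grip [618.3 162. ] shift tool x,y [1.5 1.5]
end [643.  161.1] top row 172 width px [np.int64(14), np.int64(15)] [np.int64(14), np.int64(14)] hyaw -7.49 toolyaw -5.63 axis [534.9 175.3] grip [617.2 164.5] shift tool x,y [ 0.2 -0.9]
```

Emit:
play_rows([
  [[0,-0.01,0.3],[0,0,0.016]],
  [[0,-0.01,0.6],[0,0,0.016]],
  [[0,-0.01,0.9],[0,0,0.016]],
])

```text
time_s: 13.2
tool_pos: [617.1, 164.6, 268.6]
tool_rot: [0.0, 0.998, -0.066, 0.0]
ft_force: [0.0, -0.3, -0.0]
grip_width: 39.0
grasp_force: 0.0
```

Emit:
play_rows([
  [[0,0,0.25],[0,0,0]],
  [[0,0,0.5],[0,0,0]],
  [[0,0,0.62],[0,0,0]],
  [[0,0,0.62],[0,0,0]],
  [[0,0,0.62],[0,0,0]],
])

```text
time_s: 13.7
tool_pos: [617.6, 165.0, 208.2]
tool_rot: [-0.0, 0.998, -0.064, 0.0]
ft_force: [0.6, -0.1, 0.5]
grip_width: 39.5
grasp_force: 0.0
```

Emit:
play_rows([
  [[0,0,0],[0,0,0]],
  [[0,0,0],[0,0,0]],
  [[0,0,0],[0,0,0]],
  [[0,0,0],[0,0,0]],
  [[0,0,0],[0,0,0]],
  [[0,0,0],[0,0,0]],
], gripper=-1)

```text
time_s: 14.3
tool_pos: [617.4, 164.9, 207.5]
tool_rot: [-0.0, 0.998, -0.064, 0.0]
ft_force: [0.5, 0.7, 2.8]
grip_width: 13.1
grasp_force: 30.0
```

Emit:
play_rows([
  [[0,0,-0.1],[0,0,0]],
  [[0,0,-0.3],[0,0,0]],
  [[0,0,-0.5],[0,0,0]],
  [[0,0,-0.75],[0,0,0]],
  [[0,0,-1],[0,0,0]],
])

```text
time_s: 14.8
tool_pos: [617.0, 165.0, 308.6]
tool_rot: [0.0, 0.998, -0.064, -0.0]
ft_force: [0.1, 0.7, -1.0]
grip_width: 13.0
grasp_force: 30.0
```

Emit:
play_rows([
  [[0,0,-0.2],[0,0,0]],
  [[0,0,-0.2],[0,0,0]],
  [[0,0,-0.2],[0,0,0]],
])

```text
time_s: 15.1
tool_pos: [617.1, 164.9, 327.3]
tool_rot: [0.0, 0.998, -0.064, 0.0]
ft_force: [0.3, -0.6, -0.7]
grip_width: 13.3
grasp_force: 30.0
```

Emit:
play_rows([
  [[0.01,0.25,0],[0,0,0.05]],
  [[0.02,0.5,0],[0,0,0.1]],
  [[0.03,0.75,0],[0,0,0.105]],
  [[0.04,0.92,0],[0,0,0.105]],
])

```text
time_s: 15.5
tool_pos: [608.9, 71.0, 325.6]
tool_rot: [0.001, 0.985, -0.174, -0.001]
ft_force: [0.1, -0.0, -0.6]
grip_width: 13.2
grasp_force: 30.0
```

Emit:
play_rows([
  [[0.06,0.24,0],[0,0,0]],
  [[0.12,0.48,0],[0,0,0]],
  [[0.17,0.7,0],[0,0,0]],
  [[0.22,0.91,0],[0,0,0]],
])

```text
time_s: 15.9
tool_pos: [598.4, -21.1, 325.6]
tool_rot: [0.0, 0.985, -0.173, -0.001]
ft_force: [0.4, 0.5, -1.0]
grip_width: 13.3
grasp_force: 30.0
```

Emit:
play_rows([
  [[0.06,0.24,0],[0,0,0]],
  [[0.12,0.48,0],[0,0,0]],
  [[0.17,0.7,0],[0,0,0]],
  [[0.22,0.91,0],[0,0,0]],
])

```text
time_s: 16.3
tool_pos: [588.0, -114.1, 325.6]
tool_rot: [-0.0, 0.985, -0.173, -0.001]
ft_force: [-0.3, -0.1, -0.7]
grip_width: 13.4
grasp_force: 30.0
```

Emit:
play_rows([
  [[0.06,0.24,0],[0,0,0]],
  [[0.12,0.48,0],[0,0,0]],
  [[0.17,0.7,0],[0,0,0]],
  [[0.22,0.91,0],[0,0,0]],
])

```text
time_s: 16.7
tool_pos: [577.7, -207.0, 325.6]
tool_rot: [-0.0, 0.985, -0.173, -0.001]
ft_force: [0.5, -0.5, -1.7]
grip_width: 13.3
grasp_force: 30.0
```

Emit:
play_rows([
  [[0.06,0.24,0],[0,0,0]],
  [[0.12,0.48,0],[0,0,0]],
  [[0.17,0.7,0],[0,0,0]],
  [[0.22,0.91,0],[0,0,0]],
])

```text
time_s: 17.1
tool_pos: [567.3, -300.0, 325.5]
tool_rot: [-0.0, 0.985, -0.173, -0.001]
ft_force: [-0.3, 0.1, -0.5]
grip_width: 13.2
grasp_force: 30.0
```

Emit:
play_rows([
  [[0.06,0.24,0],[0,0,0]],
  [[0.12,0.48,0],[0,0,0]],
  [[0.17,0.7,0],[0,0,0]],
  [[0.22,0.91,0],[0,0,0]],
  [[0.22,0.91,0],[0,0,0]],
  [[0.22,0.91,0],[0,0,0]],
])

```text
time_s: 17.7
tool_pos: [557.4, -392.3, 326.1]
tool_rot: [-0.001, 0.985, -0.174, -0.001]
ft_force: [-1.4, -0.3, -0.6]
grip_width: 13.5
grasp_force: 30.0
```

Emit:
play_rows([
  [[0.014,0.012,0.2],[0,0,0]],
  [[0.014,0.012,0.4],[0,0,0]],
  [[0.014,0.012,0.6],[0,0,0]],
  [[0.014,0.012,0.7],[0,0,0]],
  [[0.014,0.012,0.7],[0,0,0]],
])

```text
time_s: 18.2
tool_pos: [558.5, -392.5, 255.5]
tool_rot: [-0.001, 0.985, -0.173, -0.001]
ft_force: [-0.3, 1.4, -1.3]
grip_width: 13.4
grasp_force: 30.0
```

Emit:
play_rows([
  [[0,0,0.08],[0,0,0]],
  [[0,0,0.16],[0,0,0]],
  [[0,0,0.24],[0,0,0]],
  [[0,0,0.3],[0,0,0]],
  [[0,0,0.3],[0,0,0]],
])

```text
time_s: 18.7
tool_pos: [558.2, -393.5, 226.0]
tool_rot: [-0.0, 0.985, -0.173, -0.001]
ft_force: [-0.2, -0.6, -1.5]
grip_width: 13.5
grasp_force: 30.0
```

Run:
```python
from h import *
o=arm.observe();print(o["time_s"],o["tool_pos"],o["tool_rot"],o["ft_force"],o["wrist_torque"])
a=arm.grab_frame("scene");b=arm.grab_frame("side")
v=np.hstack([a[240:370,130:300],b[80:210,300:470]]);cv2.imwrite("pics/p2.png",cv2.resize(v,None,fx=2.3,fy=2.3,interpolation=2)[:,:,::-1])
```

```text
18.7 [ 558.22489031 -393.50625351  226.04817367] [-3.70865372e-04  9.84889591e-01 -1.73181228e-01 -7.86736068e-04] [-0.18024051 -0.61373399 -1.46897861] [ 0.05592202 -0.0186265  -0.00679259]
```

View pics/p2.png

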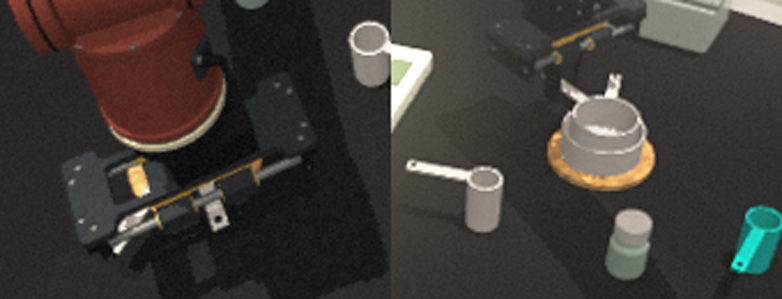

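The side view shows cup2 inside cup1's rim and level, with no contact force. I'll lower it the rest of the way and release.

Emit:
play_rows([
  [[0,0,0.03],[0,0,0]],
  [[0,0,0.06],[0,0,0]],
  [[0,0,0.07],[0,0,0]],
  [[0,0,0.07],[0,0,0]],
])

```text
time_s: 19.2
tool_pos: [558.5, -393.6, 220.0]
tool_rot: [-0.0, 0.985, -0.173, -0.0]
ft_force: [-0.7, 0.9, -0.5]
grip_width: 13.2
grasp_force: 30.0
```

Emit:
play_rows([
  [[0,0,0],[0,0,0]],
  [[0,0,0],[0,0,0]],
  [[0,0,0],[0,0,0]],
  [[0,0,0],[0,0,0]],
  [[0,0,0],[0,0,0]],
  [[0,0,0],[0,0,0]],
  [[0,0,0],[0,0,0]],
], gripper=-0.2)

```text
time_s: 19.9
tool_pos: [558.6, -393.6, 220.3]
tool_rot: [-0.0, 0.985, -0.173, -0.0]
ft_force: [0.6, 0.6, -0.1]
grip_width: 34.5
grasp_force: 0.0
```

Emit:
play_rows([
  [[0,0,-0.2],[0,0,0]],
  [[0,0,-0.5],[0,0,0]],
  [[0,0,-0.75],[0,0,0]],
  [[0,0,-1],[0,0,0]],
])

```text
time_s: 20.3
tool_pos: [558.6, -393.6, 321.4]
tool_rot: [0.0, 0.985, -0.173, 0.0]
ft_force: [-0.2, -0.5, -0.4]
grip_width: 34.5
grasp_force: 0.0
```

Emit:
play_rows([
  [[0,-0.25,-0.15],[0,0,0]],
  [[0,-0.5,-0.3],[0,0,0]],
  [[0,-0.75,-0.4],[0,0,0]],
  [[0,-1,-0.4],[0,0,0]],
  [[0,-1,-0.4],[0,0,0]],
])

```text
time_s: 20.8
tool_pos: [594.5, -295.1, 361.0]
tool_rot: [-0.001, 0.985, -0.17, 0.001]
ft_force: [-0.3, 1.0, -0.3]
grip_width: 34.6
grasp_force: 0.0
```

Run:
```python
from h import *
o=arm.observe();print(o["time_s"],o["tool_pos"],o["tool_rot"])
a=arm.grab_frame("scene");b=arm.grab_frame("side");w=arm.grab_frame("wrist")
cv2.imwrite("pics/w5.png",w[:,:,::-1])
v=np.hstack([a[250:360,150:290],b[90:200,320:460]]);v=cv2.resize(v,(800,314),interpolation=2)
cv2.imwrite("pics/p3.png",v[:,:,::-1])
```

```text
20.8 [ 594.47833104 -295.06255881  361.01795757] [-1.05457518e-03  9.85399905e-01 -1.70250809e-01  7.59464296e-04]
```

View pics/p3.png

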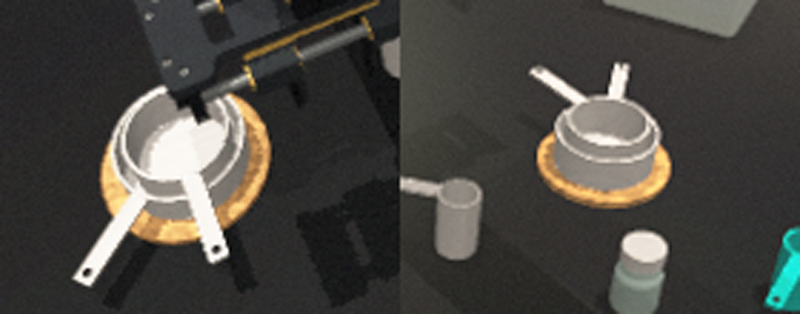

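Cup2 is seated concentrically in cup1, with handles at -70° and -20°. Now to cup3.

Emit:
play_rows([
  [[-0.14,-0.3,0],[0,0,0]],
  [[-0.28,-0.6,0],[0,0,0]],
  [[-0.42,-0.895,0],[0,0,0]],
])

```text
time_s: 21.25
tool_pos: [583.1, -201.8, 359.9]
tool_rot: [0.0, 0.985, -0.174, -0.0]
ft_force: [0.5, 0.4, -0.6]
grip_width: 34.7
grasp_force: 0.0
```

Emit:
play_rows([
  [[-0.14,-0.3,0],[0,0,0]],
  [[-0.28,-0.6,0],[0,0,0]],
  [[-0.42,-0.895,0],[0,0,0]],
])

```text
time_s: 21.55
tool_pos: [574.3, -103.1, 360.1]
tool_rot: [0.0, 0.985, -0.174, -0.0]
ft_force: [0.2, 0.3, -0.7]
grip_width: 35.0
grasp_force: 0.0
```

Emit:
play_rows([
  [[-0.14,-0.3,0],[0,0,0]],
  [[-0.28,-0.6,0],[0,0,0]],
  [[-0.42,-0.895,0],[0,0,0]],
])

```text
time_s: 21.85
tool_pos: [565.7, -4.6, 360.2]
tool_rot: [0.0, 0.985, -0.174, -0.0]
ft_force: [1.6, 0.8, -1.0]
grip_width: 34.8
grasp_force: 0.0
```

Emit:
play_rows([
  [[-0.14,-0.3,0],[0,0,0]],
  [[-0.28,-0.6,0],[0,0,0]],
  [[-0.42,-0.895,0],[0,0,0]],
])

```text
time_s: 22.15
tool_pos: [557.0, 93.9, 360.2]
tool_rot: [0.0, 0.985, -0.174, 0.0]
ft_force: [-0.6, 0.9, -0.5]
grip_width: 35.0
grasp_force: 0.0
```

Emit:
play_rows([
  [[-0.14,-0.3,0],[0,0,0]],
  [[-0.28,-0.6,0],[0,0,0]],
  [[-0.42,-0.895,0],[0,0,0]],
])

```text
time_s: 22.45
tool_pos: [548.4, 192.4, 360.1]
tool_rot: [0.0, 0.985, -0.174, 0.0]
ft_force: [-0.1, -0.1, -0.6]
grip_width: 35.2
grasp_force: 0.0
```

Emit:
play_rows([
  [[-0.14,-0.3,0],[0,0,0]],
  [[-0.28,-0.6,0],[0,0,0]],
  [[-0.42,-0.895,0],[0,0,0]],
])

```text
time_s: 22.75
tool_pos: [539.8, 290.7, 359.8]
tool_rot: [0.0, 0.985, -0.175, -0.0]
ft_force: [0.6, -0.1, 0.5]
grip_width: 35.0
grasp_force: 0.0
```

Emit:
play_rows([
  [[-0.14,-0.3,0],[0,0,-0.06]],
  [[-0.28,-0.6,0],[0,0,-0.12]],
  [[-0.42,-0.895,0],[0,0,-0.18]],
  [[-0.42,-0.895,0],[0,0,-0.222]],
  [[-0.42,-0.895,0],[0,0,-0.222]],
  [[-0.42,-0.895,0],[0,0,-0.222]],
])

```text
time_s: 23.35
tool_pos: [531.2, 388.0, 359.8]
tool_rot: [0.001, 0.998, 0.056, -0.0]
ft_force: [0.7, -0.2, 1.1]
grip_width: 34.7
grasp_force: 0.0
```

Run:
```python
from h import *
o=arm.observe();print(o["time_s"],o["tool_pos"],o["tool_rot"])
cv2.imwrite("pics/w6.png",arm.grab_frame("wrist")[:,:,::-1])
```

```text
23.35 [531.19063809 387.96633391 359.78856317] [ 5.33702450e-04  9.98439557e-01  5.58403910e-02 -1.27941490e-04]
```

View pics/w6.png

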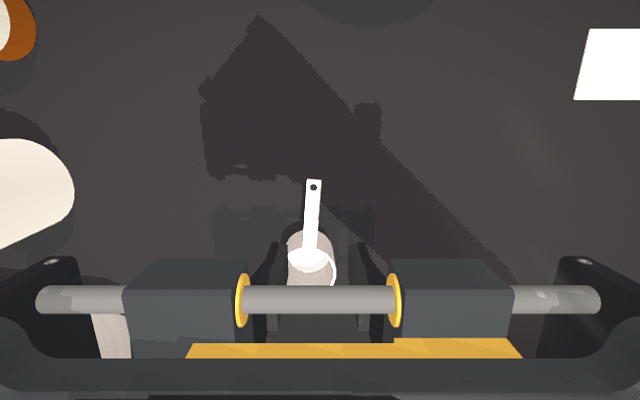

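The wrist view shows the cup3 handle from (314,179) to (310,240). There is a tall object at the lower left, so I'll check clearance to the toaster and pot as well.

Run:
```python
from h import *
handle(cv2.imread("pics/w6.png"),(290,340,172,232),54,99,73,170)
a=arm.camera_model("scene")
for n,p in dict(toasterL=(360,78),toasterF=(405,96),toasterR=(443,72),pot=(466,112),potL=(453,105)).items():print(n,bp(a,*p,0).round())
```

```text
end [551.7 393.7] top row 179 width px [np.int64(10), np.int64(14)] [np.int64(16), np.int64(19)] hyaw 2.51 toolyaw 6.4 axis [452.8 389.3] grip [525.7 392.5] shift tool x,y [-4.9 -5.2]
toasterL [111. 596.]
toasterF [309. 616.]
toasterR [321. 857.]
pot [521. 683.]
potL [466. 688.]
```

Emit:
play_rows([
  [[-0.05,-0.052,0.25],[0,0,0.033]],
  [[-0.05,-0.052,0.5],[0,0,0.033]],
  [[-0.05,-0.052,0.75],[0,0,0.033]],
  [[-0.05,-0.052,0.9],[0,0,0.033]],
  [[-0.05,-0.052,0.9],[0,0,0.033]],
])

```text
time_s: 23.9
tool_pos: [524.6, 392.6, 268.2]
tool_rot: [0.001, 1.0, 0.023, -0.001]
ft_force: [0.3, 0.0, -0.6]
grip_width: 34.7
grasp_force: 0.0
```

Emit:
play_rows([
  [[0,0,0.2],[0,0,0]],
  [[0,0,0.4],[0,0,0]],
  [[0,0,0.53],[0,0,0]],
  [[0,0,0.53],[0,0,0]],
  [[0,0,0.53],[0,0,0]],
])

```text
time_s: 24.4
tool_pos: [524.8, 394.3, 218.3]
tool_rot: [-0.0, 1.0, 0.024, 0.0]
ft_force: [1.3, -0.5, 0.5]
grip_width: 35.2
grasp_force: 0.0
```

Emit:
play_rows([
  [[0,0,0],[0,0,0]],
  [[0,0,0],[0,0,0]],
  [[0,0,0],[0,0,0]],
  [[0,0,0],[0,0,0]],
  [[0,0,0],[0,0,0]],
  [[0,0,0],[0,0,0]],
], gripper=-1)

```text
time_s: 25.0
tool_pos: [524.7, 394.2, 217.6]
tool_rot: [-0.0, 1.0, 0.024, 0.0]
ft_force: [1.1, -0.5, 1.9]
grip_width: 13.3
grasp_force: 30.0
```

Emit:
play_rows([
  [[0,0,-0.1],[0,0,0]],
  [[0,0,-0.3],[0,0,0]],
  [[0,0,-0.5],[0,0,0]],
  [[0,0,-0.75],[0,0,0]],
  [[0,0,-1],[0,0,0]],
])

```text
time_s: 25.5
tool_pos: [524.1, 394.1, 318.6]
tool_rot: [0.0, 1.0, 0.024, -0.0]
ft_force: [-0.0, 0.6, -0.7]
grip_width: 13.3
grasp_force: 30.0
```

Emit:
play_rows([
  [[0,0,-0.15],[0,0,0]],
  [[0,0,-0.2],[0,0,0]],
  [[0,0,-0.2],[0,0,0]],
  [[0,0,-0.2],[0,0,0]],
])

```text
time_s: 25.9
tool_pos: [524.3, 393.8, 336.0]
tool_rot: [0.001, 1.0, 0.024, -0.001]
ft_force: [-0.4, 0.9, -1.4]
grip_width: 13.2
grasp_force: 30.0
```

Run:
```python
from h import *
o=arm.observe();print(o["time_s"],o["tool_pos"],o["tool_rot"])
f=arm.grab_frame("wrist")[:,:,::-1];cv2.imwrite("pics/w7.png",f)
b=arm.grab_frame("side")[200:400,120:320,::-1]
cv2.imwrite("pics/c7.png",np.hstack([cv2.resize(f[150:310,200:440],(480,320)),cv2.resize(b,(320,320))]))
```

```text
25.9 [524.26403371 393.80707644 336.00384908] [ 5.35765291e-04  9.99714644e-01  2.38715143e-02 -7.03149338e-04]
```

View pics/c7.png

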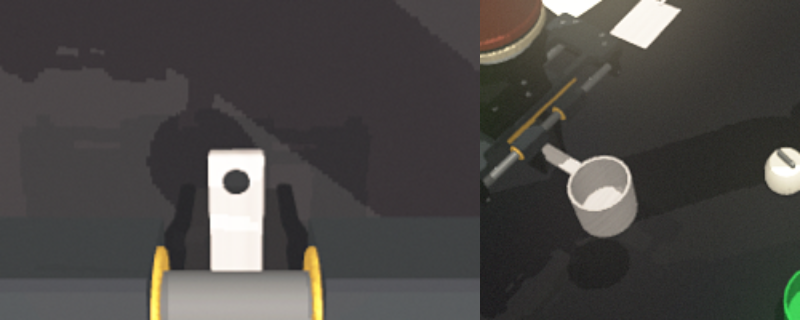

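Cup3 is held level with its handle centred in the fingers. Carrying it to the stack with its handle turned to +25°.

Emit:
play_rows([
  [[-0.01,0.25,0],[0,0,-0.065]],
  [[-0.02,0.5,0],[0,0,-0.13]],
  [[-0.03,0.75,0],[0,0,-0.186]],
  [[-0.045,0.95,0],[0,0,-0.186]],
])

```text
time_s: 26.4
tool_pos: [524.6, 297.4, 336.2]
tool_rot: [0.0, 0.976, 0.219, -0.001]
ft_force: [0.1, -0.8, -0.7]
grip_width: 13.7
grasp_force: 30.0
```

Emit:
play_rows([
  [[-0.1,0.24,0],[0,0,0]],
  [[-0.2,0.48,0],[0,0,0]],
  [[-0.31,0.73,0],[0,0,0]],
  [[-0.414,0.972,0],[0,0,0]],
])

```text
time_s: 26.8
tool_pos: [527.9, 192.1, 336.4]
tool_rot: [-0.0, 0.976, 0.217, -0.001]
ft_force: [1.3, -0.1, -0.8]
grip_width: 13.2
grasp_force: 30.0
```

Emit:
play_rows([
  [[-0.1,0.24,0],[0,0,0]],
  [[-0.2,0.48,0],[0,0,0]],
  [[-0.31,0.73,0],[0,0,0]],
  [[-0.414,0.972,0],[0,0,0]],
])

```text
time_s: 27.2
tool_pos: [531.5, 86.6, 336.5]
tool_rot: [-0.0, 0.976, 0.217, -0.001]
ft_force: [-0.3, -0.3, -1.6]
grip_width: 13.4
grasp_force: 30.0
```

Emit:
play_rows([
  [[-0.1,0.24,0],[0,0,0]],
  [[-0.2,0.48,0],[0,0,0]],
  [[-0.31,0.73,0],[0,0,0]],
  [[-0.414,0.972,0],[0,0,0]],
])

```text
time_s: 27.6
tool_pos: [535.2, -18.9, 336.5]
tool_rot: [-0.0, 0.976, 0.217, -0.001]
ft_force: [-0.2, 0.3, -0.2]
grip_width: 13.2
grasp_force: 30.0
```

Emit:
play_rows([
  [[-0.1,0.24,0],[0,0,0]],
  [[-0.2,0.48,0],[0,0,0]],
  [[-0.31,0.73,0],[0,0,0]],
  [[-0.414,0.972,0],[0,0,0]],
])

```text
time_s: 28.0
tool_pos: [538.8, -124.5, 336.5]
tool_rot: [-0.0, 0.976, 0.217, -0.001]
ft_force: [0.6, 0.5, -1.4]
grip_width: 13.4
grasp_force: 30.0
```

Emit:
play_rows([
  [[-0.1,0.24,0],[0,0,0]],
  [[-0.2,0.48,0],[0,0,0]],
  [[-0.31,0.73,0],[0,0,0]],
  [[-0.414,0.972,0],[0,0,0]],
])

```text
time_s: 28.4
tool_pos: [542.5, -230.0, 336.3]
tool_rot: [-0.0, 0.976, 0.217, -0.001]
ft_force: [-0.5, -0.5, -1.1]
grip_width: 13.4
grasp_force: 30.0
```

Emit:
play_rows([
  [[-0.1,0.24,0],[0,0,0]],
  [[-0.2,0.48,0],[0,0,0]],
  [[-0.31,0.73,0],[0,0,0]],
  [[-0.414,0.972,0],[0,0,0]],
  [[-0.414,0.972,0],[0,0,0]],
  [[-0.414,0.972,0],[0,0,0]],
])

```text
time_s: 29.0
tool_pos: [546.2, -334.8, 336.1]
tool_rot: [-0.001, 0.976, 0.216, -0.0]
ft_force: [0.3, 1.0, -1.1]
grip_width: 13.2
grasp_force: 30.0
```

Run:
```python
from h import *
o=arm.observe();q=o["tool_rot"];y=2*np.arctan2(q[2],q[1]);print(o["time_s"],o["tool_pos"],np.degrees(y))
m=arm.camera_model("wrist")
e=bp(m,318,225,o["tool_pos"][2]-164+2);print("tip ahead of tcp",np.linalg.norm(e-o["tool_pos"][:2]))
r=72;D=np.array([480.5,-365.3])+r*np.array([np.cos(y),np.sin(y)])-o["tool_pos"][:2]
print("shift",D@[np.cos(y),np.sin(y)],D@[np.sin(y),-np.cos(y)])
```

```text
29.0 [ 546.18410298 -334.78793131  336.12438605] 24.999766235134008
tip ahead of tcp 28.27057311080586
shift -0.42497188101556166 -0.10568048406523019
```

Emit:
play_rows([
  [[-0.01,0,0.2],[0,0,0]],
  [[-0.01,0,0.4],[0,0,0]],
  [[-0.01,0,0.5],[0,0,0]],
  [[-0.01,0,0.6],[0,0,0]],
  [[-0.01,0,0.6],[0,0,0]],
])

```text
time_s: 29.5
tool_pos: [545.4, -334.2, 276.1]
tool_rot: [-0.001, 0.976, 0.217, -0.001]
ft_force: [0.0, 0.7, -1.2]
grip_width: 13.2
grasp_force: 30.0
```

Emit:
play_rows([
  [[0,0,0.08],[0,0,0]],
  [[0,0,0.16],[0,0,0]],
  [[0,0,0.24],[0,0,0]],
  [[0,0,0.32],[0,0,0]],
  [[0,0,0.37],[0,0,0]],
  [[0,0,0.37],[0,0,0]],
  [[0,0,0.37],[0,0,0]],
])

```text
time_s: 30.2
tool_pos: [545.6, -334.9, 240.3]
tool_rot: [-0.0, 0.976, 0.217, 0.0]
ft_force: [0.3, -0.4, -0.6]
grip_width: 13.2
grasp_force: 30.0
```

Contact-free so far. Next is the last 7.5 mm, then the release.

Emit:
play_rows([
  [[0,0,0.03],[0,0,0]],
  [[0,0,0.06],[0,0,0]],
  [[0,0,0.078],[0,0,0]],
  [[0,0,0.078],[0,0,0]],
  [[0,0,0.078],[0,0,0]],
])

```text
time_s: 30.7
tool_pos: [545.5, -334.9, 232.5]
tool_rot: [-0.0, 0.976, 0.217, -0.0]
ft_force: [-0.5, 0.2, -1.0]
grip_width: 13.6
grasp_force: 30.0
```

Emit:
play_rows([
  [[0,0,0],[0,0,0]],
  [[0,0,0],[0,0,0]],
  [[0,0,0],[0,0,0]],
  [[0,0,0],[0,0,0]],
  [[0,0,0],[0,0,0]],
  [[0,0,0],[0,0,0]],
  [[0,0,0],[0,0,0]],
], gripper=-0.2)

```text
time_s: 31.4
tool_pos: [545.6, -334.9, 232.4]
tool_rot: [-0.0, 0.976, 0.217, 0.0]
ft_force: [-0.2, 0.5, 1.1]
grip_width: 34.7
grasp_force: 0.0
```

Emit:
play_rows([
  [[0,0,-0.2],[0,0,0]],
  [[0,0,-0.5],[0,0,0]],
  [[0,0,-0.75],[0,0,0]],
  [[0,0,-1],[0,0,0]],
])

```text
time_s: 31.8
tool_pos: [545.5, -334.8, 333.6]
tool_rot: [0.0, 0.976, 0.217, 0.0]
ft_force: [0.5, 0.3, -0.5]
grip_width: 35.1
grasp_force: 0.0
```

Emit:
play_rows([
  [[0,-0.25,-0.1],[0,0,0.05]],
  [[0,-0.5,-0.2],[0,0,0.067]],
  [[0,-0.75,-0.2],[0,0,0.067]],
  [[0,-1,-0.2],[0,0,0.067]],
  [[0,-1,-0.2],[0,0,0.067]],
])

```text
time_s: 32.3
tool_pos: [502.8, -241.1, 353.0]
tool_rot: [-0.0, 0.989, 0.15, -0.0]
ft_force: [0.4, -0.6, -0.1]
grip_width: 34.8
grasp_force: 0.0
```

Run:
```python
from h import *
o=arm.observe();print(o["time_s"],o["tool_pos"],o["tool_rot"])
a=arm.grab_frame("scene");b=arm.grab_frame("side")
v=np.hstack([a[250:360,150:290],b[90:200,320:460]]);v=cv2.resize(v,(800,314),interpolation=2)
cv2.imwrite("pics/p4.png",v[:,:,::-1])
```

```text
32.3 [ 502.77058581 -241.12856664  352.96718273] [-7.58904331e-05  9.88731151e-01  1.49702054e-01 -6.16724790e-06]
```

View pics/p4.png

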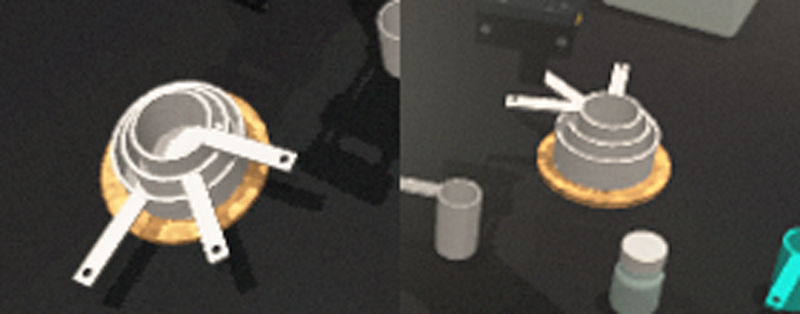

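Cup3 is nested concentrically in cup2. Now cup4.

Emit:
play_rows([
  [[0.2,-0.1,0],[0,0,0]],
  [[0.4,-0.2,0],[0,0,0]],
  [[0.57,-0.23,0],[0,0,0]],
])

```text
time_s: 32.7
tool_pos: [552.0, -205.4, 352.4]
tool_rot: [-0.0, 0.989, 0.148, 0.0]
ft_force: [0.5, 0.4, 0.9]
grip_width: 34.8
grasp_force: 0.0
```

Emit:
play_rows([
  [[0.2,-0.1,0],[0,0,0]],
  [[0.4,-0.2,0],[0,0,0]],
  [[0.57,-0.23,0],[0,0,0]],
  [[0.57,-0.23,0],[0,0,0]],
  [[0.57,-0.23,0],[0,0,0]],
])

```text
time_s: 33.2
tool_pos: [598.9, -167.8, 351.9]
tool_rot: [-0.0, 0.989, 0.148, -0.0]
ft_force: [-0.6, -0.7, 0.3]
grip_width: 35.1
grasp_force: 0.0
```

Run:
```python
from h import *
f=arm.grab_frame("wrist")[:,:,::-1].copy();cv2.imwrite("pics/w8.png",f)
g=cv2.cvtColor(f,6)
for r in range(170,246,8):print(r,g[r,296:344:3])
handle(f,(296,344,170,225),63,89,63,110)
```

```text
170 [17 17 19 18 19 15 18 20 15 14 15 15 19 20 19 17]
178 [17 23 19 21 25 24 24 24 23 24 14 16 14 18 18 14]
186 [ 25  22  78 144  22  22 132 131  25  23  24  23  24  27  28  24]
194 [ 25  22  46 140 140 141 134 137  22  27  22  24  21  26  27  26]
202 [ 22  23  14 222 219 223 214 207  21  24  23  24  26  25  27  23]
210 [ 22  23   8 218 215 221 192 196  22  23  24  24  24  24  23  24]
218 [ 23  21  16 197 196 200 192 202  20  23  22  23  20  21  21  23]
226 [ 16  18  10 197 195 197 190 205  13  17  23  21  24  24  26  23]
234 [ 12  10  78 192 193 196 190 203  76  82  23  22  26  25  23  23]
242 [ 21  77  76 192 193 193 189 194  75  78  78  42  26  27  26  24]
end [ 618.9 -154.7] top row 180 width px [np.int64(14), np.int64(15)] [np.int64(14), np.int64(15)] hyaw 17.79 toolyaw 16.96 axis [ 534.1 -181.9] grip [ 594.1 -162.7] shift tool x,y [-2.6 -6.5]
```

Emit:
play_rows([
  [[-0.026,-0.065,0.25],[0,0,-0.007]],
  [[-0.026,-0.065,0.5],[0,0,-0.007]],
  [[-0.026,-0.065,0.7],[0,0,-0.007]],
  [[-0.026,-0.065,0.7],[0,0,-0.007]],
])

```text
time_s: 33.65
tool_pos: [592.7, -162.7, 279.7]
tool_rot: [-0.001, 0.988, 0.154, -0.002]
ft_force: [0.0, -0.1, -0.2]
grip_width: 34.9
grasp_force: 0.0
```

Emit:
play_rows([
  [[0,0,0.2],[0,0,0]],
  [[0,0,0.4],[0,0,0]],
  [[0,0,0.56],[0,0,0]],
  [[0,0,0.56],[0,0,0]],
  [[0,0,0.56],[0,0,0]],
])

```text
time_s: 34.15
tool_pos: [594.5, -161.8, 227.2]
tool_rot: [0.0, 0.988, 0.155, 0.0]
ft_force: [0.7, 0.6, 0.5]
grip_width: 35.0
grasp_force: 0.0
```

Emit:
play_rows([
  [[0,0,0],[0,0,0]],
  [[0,0,0],[0,0,0]],
  [[0,0,0],[0,0,0]],
  [[0,0,0],[0,0,0]],
  [[0,0,0],[0,0,0]],
  [[0,0,0],[0,0,0]],
], gripper=-1)

```text
time_s: 34.75
tool_pos: [594.6, -161.5, 226.8]
tool_rot: [0.0, 0.988, 0.155, 0.0]
ft_force: [0.5, -0.5, 1.4]
grip_width: 13.5
grasp_force: 30.0
```

Emit:
play_rows([
  [[0,0,-0.1],[0,0,0]],
  [[0,0,-0.3],[0,0,0]],
  [[0,0,-0.5],[0,0,0]],
  [[0,0,-0.75],[0,0,0]],
  [[0,0,-1],[0,0,0]],
])

```text
time_s: 35.25
tool_pos: [594.1, -161.4, 327.8]
tool_rot: [-0.0, 0.988, 0.155, -0.0]
ft_force: [-0.4, 0.0, -0.3]
grip_width: 13.1
grasp_force: 30.0
```

Emit:
play_rows([
  [[0,0,-0.2],[0,0,0]],
  [[0,0,-0.3],[0,0,0]],
  [[0,0,-0.3],[0,0,0]],
  [[0,0,-0.3],[0,0,0]],
])

```text
time_s: 35.65
tool_pos: [594.1, -161.5, 355.7]
tool_rot: [-0.0, 0.988, 0.155, -0.0]
ft_force: [-0.2, 0.6, -0.9]
grip_width: 13.2
grasp_force: 30.0
```

Run:
```python
from h import *
f=arm.grab_frame("wrist")[:,:,::-1].copy();cv2.imwrite("pics/w9.png",f);o=arm.observe()
z=o["tool_pos"][2]-164+2
for n in("w7","w9"):
  g=cv2.cvtColor(cv2.imread(f"pics/{n}.png"),6)
  r=[k for k in range(190,260) if (g[k,308:328]>110).sum()>9][0]
  x=[np.where(g[k,296:344]>110)[0] for k in range(r+3,r+40,6)];print(n,r,[(a.min()+296,a.max()+296) for a in x])
  print("ahead",np.linalg.norm(bp(arm.camera_model("wrist"),318,r,z)-o["tool_pos"][:2]))
```

```text
w7 225 [(np.int64(304), np.int64(332)), (np.int64(304), np.int64(331)), (np.int64(304), np.int64(331)), (np.int64(304), np.int64(331)), (np.int64(304), np.int64(331)), (np.int64(305), np.int64(331)), (np.int64(305), np.int64(331))]
ahead 28.13018185944478
w9 228 [(np.int64(304), np.int64(330)), (np.int64(304), np.int64(330)), (np.int64(305), np.int64(330)), (np.int64(306), np.int64(330)), (np.int64(305), np.int64(330)), (np.int64(305), np.int64(330)), (np.int64(306), np.int64(329))]
ahead 26.576517152444783
```

Emit:
play_rows([
  [[-0.1,0.08,0],[0,0,-0.065]],
  [[-0.2,0.17,0],[0,0,-0.13]],
  [[-0.3,0.25,0],[0,0,-0.195]],
  [[-0.4,0.33,0],[0,0,-0.26]],
  [[-0.5,0.42,0],[0,0,-0.325]],
  [[-0.6,0.5,0],[0,0,-0.39]],
  [[-0.66,0.545,0],[0,0,-0.435]],
  [[-0.66,0.545,0],[0,0,-0.435]],
])

```text
time_s: 36.5
tool_pos: [547.3, -234.9, 355.0]
tool_rot: [-0.001, 0.819, 0.574, -0.001]
ft_force: [0.4, -0.4, -1.2]
grip_width: 13.3
grasp_force: 30.0
```

Emit:
play_rows([
  [[-0.2,-0.05,0],[0,0,0]],
  [[-0.4,-0.1,0],[0,0,0]],
  [[-0.6,-0.14,0],[0,0,0]],
  [[-0.84,-0.184,0],[0,0,0]],
  [[-0.84,-0.184,0],[0,0,0]],
  [[-0.84,-0.184,0],[0,0,0]],
])

```text
time_s: 37.1
tool_pos: [502.3, -306.1, 355.8]
tool_rot: [-0.001, 0.82, 0.573, 0.0]
ft_force: [0.9, 0.3, -0.8]
grip_width: 13.2
grasp_force: 30.0
```

Run:
```python
from h import *
o=arm.observe();q=o["tool_rot"];y=2*np.arctan2(q[2],q[1]);print(o["time_s"],o["tool_pos"],np.degrees(y),o["qpos"].round(2))
D=np.array([480.7,-365.1])+62.7*np.array([np.cos(y),np.sin(y)])-o["tool_pos"][:2]
print("shift",D@[np.cos(y),np.sin(y)],D@[np.sin(y),-np.cos(y)])
```

```text
37.1 [ 502.30081702 -306.11896827  355.76948976] 69.89266788294597 [ 0.99  0.3  -0.62  1.66  0.18  1.24 -0.02]
shift -0.11207957179170389 -0.007761715797016141
```

Emit:
play_rows([
  [[0,0,0.2],[0,0,0]],
  [[0,0,0.4],[0,0,0]],
  [[0,0,0.55],[0,0,0]],
  [[0,0,0.6],[0,0,0]],
  [[0,0,0.6],[0,0,0]],
])

```text
time_s: 37.6
tool_pos: [502.5, -305.7, 295.8]
tool_rot: [-0.001, 0.819, 0.574, -0.0]
ft_force: [-0.1, 0.7, -0.4]
grip_width: 13.5
grasp_force: 30.0
```

Emit:
play_rows([
  [[0,0,0.08],[0,0,0]],
  [[0,0,0.16],[0,0,0]],
  [[0,0,0.24],[0,0,0]],
  [[0,0,0.32],[0,0,0]],
  [[0,0,0.4],[0,0,0]],
  [[0,0,0.43],[0,0,0]],
  [[0,0,0.43],[0,0,0]],
])

```text
time_s: 38.3
tool_pos: [502.1, -306.3, 252.8]
tool_rot: [-0.0, 0.819, 0.574, -0.0]
ft_force: [-0.4, -0.7, -0.5]
grip_width: 13.1
grasp_force: 30.0
```

Emit:
play_rows([
  [[0,0,0.03],[0,0,0]],
  [[0,0,0.06],[0,0,0]],
  [[0,0,0.083],[0,0,0]],
  [[0,0,0.083],[0,0,0]],
  [[0,0,0.083],[0,0,0]],
])

```text
time_s: 38.8
tool_pos: [502.3, -306.3, 245.2]
tool_rot: [-0.0, 0.819, 0.574, 0.0]
ft_force: [0.4, -0.5, 0.3]
grip_width: 13.2
grasp_force: 30.0
```

Emit:
play_rows([
  [[0,0,0],[0,0,0]],
  [[0,0,0],[0,0,0]],
  [[0,0,0],[0,0,0]],
  [[0,0,0],[0,0,0]],
  [[0,0,0],[0,0,0]],
  [[0,0,0],[0,0,0]],
  [[0,0,0],[0,0,0]],
], gripper=-0.2)

```text
time_s: 39.5
tool_pos: [502.3, -306.3, 245.2]
tool_rot: [-0.0, 0.819, 0.574, 0.0]
ft_force: [0.5, -0.3, 0.3]
grip_width: 34.5
grasp_force: 0.0
```

Emit:
play_rows([
  [[0,0,-0.2],[0,0,0]],
  [[0,0,-0.5],[0,0,0]],
  [[0,0,-0.75],[0,0,0]],
  [[0,0,-1],[0,0,0]],
])

```text
time_s: 39.9
tool_pos: [502.3, -306.2, 346.3]
tool_rot: [0.0, 0.819, 0.574, 0.0]
ft_force: [0.8, -0.3, 0.1]
grip_width: 34.8
grasp_force: 0.0
```

Emit:
play_rows([
  [[0.25,0,-0.1],[0,0,0]],
  [[0.5,0,-0.2],[0,0,0]],
  [[0.75,0,-0.2],[0,0,0]],
  [[1,0,-0.2],[0,0,0]],
  [[1,0,-0.2],[0,0,0]],
  [[1,0,-0.2],[0,0,0]],
])

```text
time_s: 40.5
tool_pos: [536.5, -212.0, 365.2]
tool_rot: [0.0, 0.819, 0.574, -0.0]
ft_force: [-1.3, -0.3, -1.0]
grip_width: 35.2
grasp_force: 0.0
```

Run:
```python
from h import *
o=arm.observe();print(o["time_s"],o["tool_pos"])
a=arm.grab_frame("scene");b=arm.grab_frame("side")
v=np.hstack([a[220:360,140:310],b[80:220,310:480]]);v=cv2.resize(v,(800,330),interpolation=2)
cv2.imwrite("pics/p5.png",v[:,:,::-1])
```

```text
40.5 [ 536.48168629 -212.00854947  365.21120102]
```

View pics/p5.png

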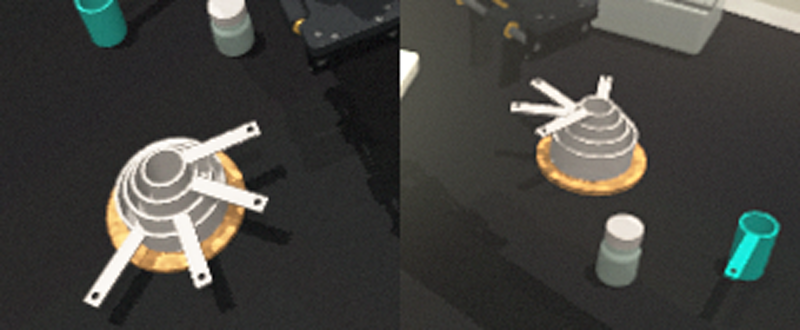

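All four cups are nested upright on the mat and the robot is clear of everything, so I'm handing it in.

```bash
python3 -c "
from cell import arm
print(arm.close_job())"
```

```text
the job is handed in; nothing more can be done
None
```

The four cups stand nested upright in order of size on the middle of the cork mat, the shaker, timer and spatula were left alone, and the job was handed in at about 40 s; no verdict was returned.

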